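# Pair up the shoe lasts

### The job

Each of the three trays on the shoemaker's bench holds one coloured shoe last beside an empty bay. Carry each loose red, yellow and blue last to the tray with its partner of the same colour and set it down gently (do not drop it) in the empty bay, fully inside, upright on its sole, with its toe pointing the same way as the partner's. Leave the partners standing in their trays, and leave the odd bare-wood last where it is.

Things in the scene. Friction and masses are not known exactly. Their poses are not given: they have to be found in the camera images.
- red_last: loose red hard-plastic child's shoe last (left foot) standing on the bench, to be carried to its partner. 110 mm long, 42 wide at the ball, low at the toe, rising to a flat-topped heel block 62 tall with parallel upright sides 28 mm apart (from 18 mm height up), from 9 to 47 mm behind the origin: grip it there. 0.13 to 0.25 kg. Origin: mid-length, at the sole; x to the toe, y to the foot's left, z up
- red_partner: the red right-foot last, partner of red_last, of the same size and axes (mirrored), standing loose in the -y bay of red_tray; to be left there
- red_tray: fixed plywood tray 150 x 132 mm with the red partner in it; floor 5 mm thick, walls 15 high, 5 thick, and a 4 mm divider along x: two bays, each 140 (x) by 59 (y) inside, centred at y = +31.5 and -31.5 mm. The -y bay holds the partner, the +y bay is empty: the target. Origin: centre of the underside; x the way the partner's toe points, z up
- yellow_last: loose yellow hard-plastic child's shoe last (right foot) standing on the bench, to be carried to its partner. 110 mm long, 42 wide at the ball, low at the toe, rising to a flat-topped heel block 62 tall with parallel upright sides 28 mm apart (from 18 mm height up), from 9 to 47 mm behind the origin: grip it there. 0.13 to 0.25 kg. Origin: mid-length, at the sole; x to the toe, y to the foot's left, z up
- yellow_partner: the yellow left-foot last, partner of yellow_last, of the same size and axes (mirrored), standing loose in the +y bay of yellow_tray; to be left there
- yellow_tray: fixed plywood tray 150 x 132 mm with the yellow partner in it; floor 5 mm thick, walls 15 high, 5 thick, and a 4 mm divider along x: two bays, each 140 (x) by 59 (y) inside, centred at y = +31.5 and -31.5 mm. The +y bay holds the partner, the -y bay is empty: the target. Origin: centre of the underside; x the way the partner's toe points, z up
- blue_last: loose blue hard-plastic child's shoe last (left foot) standing on the bench, to be carried to its partner. 110 mm long, 42 wide at the ball, low at the toe, rising to a flat-topped heel block 62 tall with parallel upright sides 28 mm apart (from 18 mm height up), from 9 to 47 mm behind the origin: grip it there. 0.13 to 0.25 kg. Origin: mid-length, at the sole; x to the toe, y to the foot's left, z up
- blue_partner: the blue right-foot last, partner of blue_last, of the same size and axes (mirrored), standing loose in the -y bay of blue_tray; to be left there
- blue_tray: fixed plywood tray 150 x 132 mm with the blue partner in it; floor 5 mm thick, walls 15 high, 5 thick, and a 4 mm divider along x: two bays, each 140 (x) by 59 (y) inside, centred at y = +31.5 and -31.5 mm. The -y bay holds the partner, the +y bay is empty: the target. Origin: centre of the underside; x the way the partner's toe points, z up
- wooden_last: odd last of pale bare wood, same shape, size and axes as the others, with no partner: standing loose on the bench, to be left where it is
Not all that is in view belongs to the job. Leave any green or pink look-alike of the red_last alone.

How it is judged:
At the end, for the whole second after the job is handed in: Each coloured last stands at rest, upright (0.12 rad), in the empty bay by its partner: within 20 mm along and 14 mm across of the bay's centre, sole within 6 mm of its floor, in line (0.25 rad), toe as the partner's. Partners still stand so in their bays; the wooden last within 30 mm of its start (x of red_last in the frame of red_tray between -0.02 and 0.02 m and y of red_last in the frame of red_tray between 0.0175 and 0.0455 m and z of red_last in the frame of red_tray between 0 and 0.011 m and angle between each of red_last, red_partner, yellow_last, yellow_partner, blue_last, blue_partner, wooden_last's own z axis and vertical below 0.12 rad and angle between the x axis of each of red_last, red_partner and the x axis of red_tray, either way round below 0.25 rad and linear speed of each of red_last, red_partner, yellow_last, yellow_partner, blue_last, blue_partner below 0.02 m/s and y of red_tray in the frame of red_last below -0.01 m and x of red_partner in the frame of red_tray between -0.02 and 0.02 m and y of red_partner in the frame of red_tray between -0.0455 and -0.0175 m and z of red_partner in the frame of red_tray between 0 and 0.011 m and y of red_tray in the frame of red_partner above 0.01 m and x of yellow_last in the frame of yellow_tray between -0.02 and 0.02 m and y of yellow_last in the frame of yellow_tray between -0.0455 and -0.0175 m and z of yellow_last in the frame of yellow_tray between 0 and 0.011 m and angle between the x axis of each of yellow_last, yellow_partner and the x axis of yellow_tray, either way round below 0.25 rad and y of yellow_tray in the frame of yellow_last above 0.01 m and x of yellow_partner in the frame of yellow_tray between -0.02 and 0.02 m and y of yellow_partner in the frame of yellow_tray between 0.0175 and 0.0455 m and z of yellow_partner in the frame of yellow_tray between 0 and 0.011 m and y of yellow_tray in the frame of yellow_partner below -0.01 m and x of blue_last in the frame of blue_tray between -0.02 and 0.02 m and y of blue_last in the frame of blue_tray between 0.0175 and 0.0455 m and z of blue_last in the frame of blue_tray between 0 and 0.011 m and angle between the x axis of each of blue_last, blue_partner and the x axis of blue_tray, either way round below 0.25 rad and y of blue_tray in the frame of blue_last below -0.01 m and x of blue_partner in the frame of blue_tray between -0.02 and 0.02 m and y of blue_partner in the frame of blue_tray between -0.0455 and -0.0175 m and z of blue_partner in the frame of blue_tray between 0 and 0.011 m and y of blue_tray in the frame of blue_partner above 0.01 m and distance of wooden_last from where it was at the start of the episode below 0.03 m); the robot touches nothing.
It fails at once if a loose coloured last falls or is flung (faster than 0.6 m/s with no finger on it, as after a drop of 18 mm) ((contact force between red_last and the fingers below 0.05 N and linear speed of red_last above 0.6 m/s) or (contact force between yellow_last and the fingers below 0.05 N and linear speed of yellow_last above 0.6 m/s) or (contact force between blue_last and the fingers below 0.05 N and linear speed of blue_last above 0.6 m/s)).
It fails at once if a partner is shifted by more than 30 mm or taken out (distance of any of red_partner, yellow_partner, blue_partner from where it was at the start of the episode above 0.03 m).
It fails at once if the odd wooden last is shifted by more than 30 mm (distance of wooden_last from where it was at the start of the episode above 0.03 m).
It also fails if it takes over 83 s, if anything falls off the work surface, if the arm or the gripper's body presses on something with over 40 N, if the wrist force passes 120 N, or if a joint passes its speed limit or range.

### The arm

A 6-joint arm with a two-finger parallel gripper is mounted at the origin on the work surface. World frame = base frame: x ahead of the robot, y to its left, z up, the work surface at z = 0. Lengths are in m, angles in rad, forces in N, time in s.
With the tool pointing down it reaches from about 0.25 to 0.725 m from the base axis. Payload 4 kg.
Tool frame: the origin (TCP) lies between the finger pads; the fingertips stand 11 mm ahead of it and the grasp point (between the pads) lies 8 mm behind it (bot.tip_extent is the distance from the TCP to the fingertips, in m); z points along the fingers, y is the line along which they close (so a half turn about z gives the same grasp; the last joint's range is limited). The gripper opens to 85 mm and grips with 20 to 120 N. Pads are 22 mm wide; open, the fingers measure 114 mm over their backs; the gripper's body (76 mm by 85 mm) begins 54 mm behind the grasp point. The pads swing forward as they close: fully open they stand 13 mm farther back than shut.
Start: joints at [1.269, 0.241, 0.005, 1.335, 0, 1.571], TCP at [0.149, 0.477, 0.242] pointing down, gripper open.
Joint ranges: [-2.72, 2.72], [-1.05, 1.87], [-1.09, 1.28], [-1.99, 2.15], [-1.42, 1.44], [-3.14, 3.14]. Speed limits (rad/s): [2.79, 2.79, 3.14, 3.14, 3.14, 3.14].

### API

Orientations are given as a unit quaternion [x, y, z, w].
In Python, from workcell import bot gives the robot as it stands. The module is installed in compiled form; this text tells all that it offers.
- The arm moves only by the tool drive_tool, never from a script. Its argument "rows" is a list of rows, each an object of numbers: "dx", "dy", "dz": the shift along the tool's x, y, z in units of 50 mm (1.0 is 50 mm); "wx", "wy", "wz": the turn, a rotation vector about the tool's x, y, z in units of 5 degrees (1.0 is 5 degrees); "hand": the finger opening in mm, from 0 to 85.4. A call has 1 to 20 rows; each row is the pose to reach, as a shift and turn from the pose commanded when the call began, along the tool's axes at that moment; what a row does not reach only later rows make up. A row lasts 1/10 s, in which the tool goes at most 50 mm and 8.59 degrees, less where a joint would pass 70% of its speed; a pose out of reach is approached as far as the arm can. A call with a gripper value outside its range is refused whole. The fingers move at their own pace and stop on an object; the grip force is fixed at half the most. Time passes only in rows, so rows that repeat a pose let the fingers close. It gives the time, the measured TCP pose, the force, the opening and the grip force at its end, in the units of the state.
- bot.get_obs(): the state, without advancing time (a new reading comes with each control period).
- bot.camera(name): name is "scene" or "top"; returns the picture (480x640x3 uint8, red, green, blue); there is no depth.
- bot.get_calibration(name): a dict with "vfov" (degrees; the focal length in pixels is half the picture's height over the tangent of half this angle, whatever the lens; pixels are square), "cx", "cy" (the principal point, pixels), "origin" and "rotation" of the camera in the world. Camera axes: x right, y up, looking along -z (the intrinsics and any distortion apply to the point x, -y, -z); pixel columns grow to the right and rows downward; lengths in m; the calibration is good to about 2 mm. A picture is of the moment at which its call begins. get_calibration takes no time and is no camera call.
- bot.job_done(): hands the job in; it is judged then, once.
Trained networks look in the newest picture that a camera, given by its name, has taken for a name from the list of things; names that differ only in an ending like _2 or _b are one class to them, and where a whole thing is asked for, a point or a joint stands for the part that bears it (a point fixed in the world has none). Each returns a list of dicts, best first, with "score" (0 to 1); they miss things now and then, are a little off and sometimes report something else, mostly with a low value. They report only what shows in the picture. A call takes as long as a camera call. They do not tell look-alikes from the thing itself.
- bot.look_for(camera, thing): "extent" ([centre column, centre row, width, height] in pixels, round what is visible of it).
- bot.outline_of(camera, thing): "region" (480x640 bool, what is visible of it) and "extent" ([centre column, centre row, width, height] in pixels, round what is visible of it).
The state is a dict: "clock": time; "joint_pos": joint angles; "joint_vel": joint speeds; "tau": joint torques, N m; "eef_pos": TCP position; "tool_rot": TCP orientation; "ft_force": force on the tool from outside, world axes, zero at the start; "ft_torque": the same for the moment, N m; "grip_width": finger opening in m; "grasp_force": force on a finger pad.
Only numpy, scipy, OpenCV 4.12 (cv2) and the standard library are available. Lean on these libraries where they do the work, as an engineer would, in place of code of your own. Each camera call takes 0.05 s, during which the arm holds its last target. There are 200 camera calls.

## Working session

There is one attempt and no reset: what is moved stays moved. The work goes in short steps, Python scripts to look and compute and a tool call to move; the robot and the scene stay as the last step left them, time stands still between calls to the robot, and variables do not carry over. Pictures are saved under pics/ and viewed, at most 14 in all, crops included, and the job is handed in when it is done.

Besides the shell and the picture viewer there is one more tool, called after "Call:" as name(argument=value, ...), one argument or row to a line, values as JSON. drive_tool: Moves the arm, as the interface text tells. Its arguments: {"type":"object","properties":{"rows":{"type":"array","items":{"type":"object","properties":{"dx":{"type":"number"},"dy":{"type":"number"},"dz":{"type":"number"},"wx":{"type":"number"},"wy":{"type":"number"},"wz":{"type":"number"},"hand":{"type":"number"}}}}},"required":["rows"]}

```bash
mkdir -p pics; python3 - <<'E'
from workcell import bot
import cv2
for n in("scene","top"):
    cv2.imwrite(f"pics/{n}0.png",bot.camera(n)[:,:,::-1]); print(n,bot.get_calibration(n))
print(bot.get_obs(), bot.tip_extent)
E
```

```text
scene {'vfov': 47.25592685823927, 'cx': 321.94163033155, 'cy': 238.74852179043998, 'origin': array([ 0.93688011, -0.31825942,  1.14584765]), 'rotation': array([0.2312699 , 0.11344824, 0.43382462, 0.86338863])}
top {'vfov': 57.39444887516899, 'cx': 317.64594431969476, 'cy': 243.44121306393336, 'origin': array([0.26899414, 0.05432888, 1.05114391]), 'rotation': array([ 0.05705121, -0.04198366, -0.69673466,  0.71382305])}
{'clock': 0.1, 'joint_pos': array([1.26897029e+00, 2.41316198e-01, 3.83401963e-03, 1.33517557e+00,
       2.63118501e-05, 1.57077692e+00]), 'joint_vel': array([-0.00042232, -0.00277682,  0.00332872,  0.00120264, -0.00099064,
       -0.00113066]), 'tau': array([-2.90292946e-04, -3.73138189e+01,  2.53010076e+01,  1.08726608e-02,
        9.96725305e-06,  4.35596604e-06]), 'eef_pos': array([0.14846204, 0.47687732, 0.24150314]), 'tool_rot': array([ 1.50331192e-01,  9.88635255e-01, -9.18151822e-04, -1.52938933e-04]), 'ft_force': array([0.13517717, 0.32119038, 0.03348772]), 'ft_torque': array([0.02341841, 0.03603852, 0.0288985 ]), 'grasp_force': 0.0, 'grip_width': 0.0852549091155293} 0.011
```

View pics/top0.png

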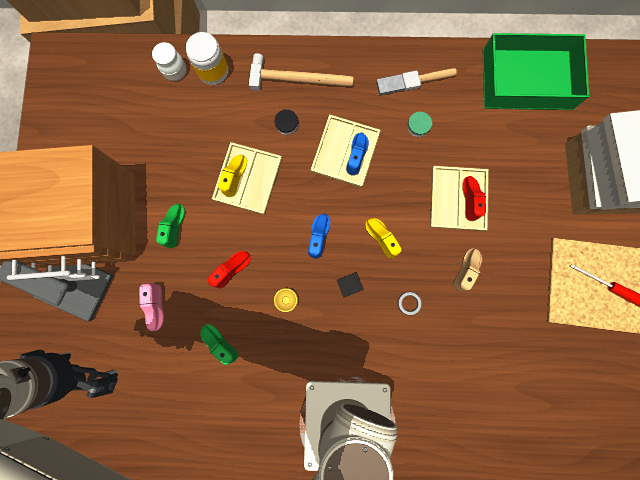

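View pics/scene0.png

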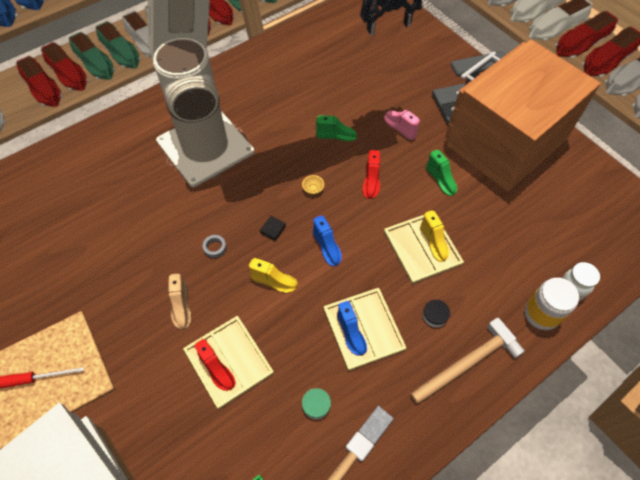

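The top view shows the trays: yellow (247,178), blue (346,150), red (460,198). The loose lasts are red (230,268), blue (319,236), yellow (384,238) and wood (468,270). The look-alikes to avoid are green (171,226), green (218,343) and pink (151,306). The partners sit in the trays at (232,175), (358,153) and (474,198).

```bash
python3 - <<'E'
from workcell import bot
import cv2,numpy as np,pickle
D={}
for c in("top","scene"):
    D[c,'img']=bot.camera(c)
    for col in("red","yellow","blue"):
        for t in("last","partner","tray"):
            r=bot.outline_of(c,f"{col}_{t}"); D[c,col+"_"+t]=r
            print(c,col,t,[(round(o["score"],2),[int(v) for v in o["extent"]],int(o["region"].sum())) for o in r])
    r=bot.outline_of(c,"wooden_last");D[c,"wooden_last"]=r
    print([(round(o["score"],2),[int(v) for v in o["extent"]]) for o in r])
pickle.dump(D,open("d.pkl","wb"))
a=D["top",'img'][195:300,200:415]; b=D["scene",'img'][140:300,240:400]
cv2.imwrite("pics/crop.png",np.hstack([cv2.resize(a,(430*1,210)),cv2.resize(b,(210,210))])[:,:,::-1].repeat(1,0))
E
```

```text
top red last [(0.85, [166, 225, 27, 41], 795), (0.77, [229, 265, 45, 35], 811), (0.66, [220, 344, 34, 37], 828), (0.6, [150, 306, 22, 47], 882)]
top red partner [(0.73, [475, 199, 25, 44], 755)]
top red tray [(0.96, [458, 200, 57, 76], 2910)]
top yellow last [(0.97, [381, 237, 34, 36], 740)]
top yellow partner [(0.72, [231, 175, 27, 40], 737)]
top yellow tray [(0.97, [246, 176, 68, 71], 2629)]
top blue last [(0.9, [317, 236, 21, 43], 662)]
top blue partner [(0.84, [357, 153, 22, 43], 603)]
top blue tray [(0.62, [345, 152, 68, 71], 2575)]
[(0.84, [465, 267, 30, 39])]
scene red last [(0.92, [372, 174, 22, 47], 585), (0.83, [404, 126, 34, 29], 659), (0.79, [440, 172, 28, 45], 800), (0.66, [334, 128, 41, 23], 758)]
scene red partner [(0.59, [214, 363, 41, 55], 948)]
scene red tray []
scene yellow last [(0.9, [273, 276, 50, 32], 942)]
scene yellow partner [(0.98, [434, 235, 31, 51], 826), (0.56, [422, 252, 79, 65], 2389)]
scene yellow tray [(0.74, [213, 365, 42, 53], 983), (0.57, [422, 249, 81, 64], 2398)]
scene blue last [(0.89, [328, 239, 25, 49], 775), (0.3, [436, 235, 30, 48], 951)]
scene blue partner [(0.64, [350, 326, 31, 58], 891)]
scene blue tray [(0.78, [364, 327, 82, 77], 2976), (0.29, [273, 275, 48, 30], 842)]
[(0.7, [177, 302, 21, 54])]
```

View pics/crop.png

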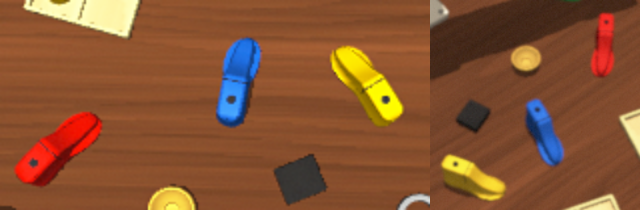

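```bash
cat > fit.py <<'E'
import numpy as np,cv2
from scipy.optimize import minimize
from scipy.spatial.transform import Rotation as R
from workcell import bot
K={}
for c in("top","scene"):
    k=bot.get_calibration(c); K[c]=(240/np.tan(np.radians(k["vfov"]/2)),k["cx"],k["cy"],np.array(k["origin"]),R.from_quat(k["rotation"]).as_matrix())
def proj(c,P):
    f,cx,cy,o,M=K[c]; q=(np.atleast_2d(P)-o)@M
    return np.c_[cx+f*q[:,0]/-q[:,2],cy-f*q[:,1]/-q[:,2]]
def ray(c,u,v):
    f,cx,cy,o,M=K[c]; return o,M@np.array([(u-cx)/f,-(v-cy)/f,-1])
def tri(uvt,uvs):
    A=[];b=[]
    for c,uv in(("top",uvt),("scene",uvs)):
        o,d=ray(c,*uv); d=d/np.linalg.norm(d); Q=np.eye(3)-np.outer(d,d); A.append(Q); b.append(Q@o)
    x,r,*_=np.linalg.lstsq(np.vstack(A),np.hstack(b),rcond=None); return x,float(np.sqrt(r[0]))
HUE={"red":(174,6),"yellow":(24,34),"blue":(100,125)}
def cmask(img,col,sat=150):
    h,s,v=cv2.split(cv2.cvtColor(img,cv2.COLOR_RGB2HSV)); a,b=HUE[col]
    m=(h>=a)&(h<=b) if a<b else (h>=a)|(h<=b)
    return (m&(s>sat)&(v>70)).astype(np.uint8)
def comp(m,u,v):
    m=cv2.morphologyEx(m,cv2.MORPH_CLOSE,np.ones((5,5)))
    n,L,st,ce=cv2.connectedComponentsWithStats(m)
    ok=[i for i in range(1,n) if st[i,4]>150]
    i=min(ok,key=lambda i:np.hypot(ce[i,0]-u,ce[i,1]-v)); return L==i
def pieces(s): # s=+1 left foot: toe bends to -y
    B=lambda xs:np.array([(x,y,z) for x,h,c,zt in xs for y in(c-h,c+h) for z in(0,zt)])/1000.
    t=-s
    return [B([(-55,5,0,45),(-51,11,0,56)]+[(-47,14,0,62),(-9,14,0,62)]),
            B([(-9,14,0,50),(5,17,0,38),(20,21,t*1,30)]),B([(5,17,0,38),(20,21,t*1,30),(35,19,t*3,24),(47,12,t*5,20),(55,4,t*6,15)])]
def box(): return [np.array([(x,y,z) for x in(-.075,.075) for y in(-.066,.066) for z in(0,.015)])]
def sil(c,ps,x,y,yaw,z=0):
    im=np.zeros((960,1280),np.uint8); cs,sn=np.cos(yaw),np.sin(yaw)
    for p in ps:
        w=np.c_[cs*p[:,0]-sn*p[:,1]+x,sn*p[:,0]+cs*p[:,1]+y,p[:,2]+z]
        q=(proj(c,w)*2+.5); cv2.fillConvexPoly(im,cv2.convexHull(np.round(q*16).astype(np.int32)),1,shift=4)
    return cv2.resize(im*255,(640,480),interpolation=cv2.INTER_AREA)/255.
def fit(ps,masks,x0,ign={},cams=("top","scene"),freez=False):
    def cost(p):
        t=0
        for c in cams:
            S=sil(c,ps,p[0]/100,p[1]/100,p[2]/5,p[3]/100 if freez else 0)
            d=np.abs(S-masks[c])
            if c in ign: d=d*~ign[c]
            t+=d.sum()/masks[c].sum()
        return t
    p0=[x0[0]*100,x0[1]*100,x0[2]*5]+([0.] if freez else [])
    best=None
    for st in(1.5,.6,.2):
        if best is not None:p0=best.x
        sim=np.vstack([p0]+[np.array(p0)+st*e for e in np.eye(len(p0))])
        best=minimize(cost,p0,method="Nelder-Mead",options=dict(initial_simplex=sim,xatol=.01,fatol=1e-4))
    p=best.x; return np.array([p[0]/100,p[1]/100,p[2]/5]+([p[3]/100] if freez else [])),best.fun
def ground(c,u,v,z=0.):
    o,d=ray(c,u,v); return (o+d*(z-o[2])/d[2])[:2]
E
cat > m1.py <<'E'
from fit import *
import pickle
D=pickle.load(open("d.pkl","rb")); I={c:D[c,'img'] for c in("top","scene")}
G={"red_last":((229,268),(372,174),1,(248,255)),"yellow_last":((384,238),(273,276),-1,(368,222)),"blue_last":((319,236),(326,240),1,(322,218)),
"red_partner":((475,199),(214,363),-1,(470,180)),"yellow_partner":((231,175),(434,235),1,(240,158)),"blue_partner":((357,153),(350,326),-1,(362,136))}
dot={}
ov={c:I[c].copy() for c in I}
res={}
def draw(ps,p):
    for c in ov:
        m=(sil(c,ps,*p)>.5).astype(np.uint8); cs,_=cv2.findContours(m,0,2); cv2.drawContours(ov[c],cs,-1,(0,255,255),1)
for n,(ut,us,s,toe) in G.items():
    col=n.split("_")[0]; M={"top":comp(cmask(I["top"],col),*ut),"scene":comp(cmask(I["scene"],col),*us)}
    g=ground("top",*ut,.03); t=ground("top",*toe,.02); z0=.005 if "partner" in n else 0
    P=[q+np.array([0,0,z0]) for q in pieces(s)]
    p,f=fit(P,M,[*g,np.arctan2(*(t-g)[::-1])]); pz,fz=fit(P,M,p,freez=True)
    d=[]
    for c in I: # dark hole in heel top
        gq=I[c].max(2).astype(int); hx=p[:2]-.028*np.array([np.cos(p[2]),np.sin(p[2])]); e=proj(c,[*hx,.062+z0])[0]
        r0,c0=int(e[1])-7,int(e[0])-7; w=np.clip(110-gq[r0:r0+15,c0:c0+15],0,None)*M[c][r0:r0+15,c0:c0+15]; yy,xx=np.mgrid[r0:r0+15,c0:c0+15]
        d.append((round((w*xx).sum()/w.sum(),1),round((w*yy).sum()/w.sum(),1)) if w.sum() else None)
    h=tri(*d) if None not in d else None
    if h is not None:
        l=h[0][:2]-p[:2]; cs,sn=np.cos(p[2]),np.sin(p[2]); h=(np.round(h[0],4),round(h[1],4),"local",np.round([cs*l[0]+sn*l[1],-sn*l[0]+cs*l[1]],4))
    res[n]=p; print(n,{c:int(M[c].sum()) for c in M},p.round(4),round(f,3),"z:",pz.round(4),round(fz,3),"hole",h); draw(P,p)
T={"red":((460,198),(228,361)),"yellow":((247,178),(423,247)),"blue":((346,150),(365,328))}
for col,(ut,us) in T.items():
    M={};ig={}
    for c,u in(("top",ut),("scene",us)):
        h,s,v=cv2.split(cv2.cvtColor(I[c],cv2.COLOR_RGB2HSV)); m=((v>150)&(s<130)&(h>15)&(h<35)).astype(np.uint8)
        k=cv2.dilate(cmask(I[c],col,110),np.ones((5,5)))
        m=cv2.morphologyEx(m|k,cv2.MORPH_CLOSE,np.ones((5,5))); M[c]=comp(m,*u); ig[c]=k>0
    g=ground("top",*ut); p,f=fit(box(),M,[*g,res[col+"_partner"][2]],ig); pz,fz=fit(box(),M,p,ig,freez=True)
    res[col+"_tray"]=p; print(col,"tray",{c:int(M[c].sum()) for c in M},p.round(4),round(f,3),"z:",pz.round(4),round(fz,3)); draw(box(),p)
pickle.dump(res,open("res.pkl","wb"))
cv2.imwrite("pics/ov.png",np.hstack([cv2.resize(ov["top"][110:310,190:510],(800,500))[:, :],])[:,:,::-1]); cv2.imwrite("pics/ov2.png",cv2.resize(ov["scene"][130:430,140:500],(720,600))[:,:,::-1])
for col in T:
    a,b=res[col+"_tray"],res[col+"_partner"]; d=b[:2]-a[:2]; c,s=np.cos(a[2]),np.sin(a[2]); print(col,"partner in tray",(c*d[0]+s*d[1]).round(4),(-s*d[0]+c*d[1]).round(4),(b[2]-a[2]).round(3))
E
python3 m1.py
```

```text
red_last {'top': 803, 'scene': 707} [ 0.3509  0.2847 -0.707 ] 0.179 z: [ 3.509e-01  2.847e-01 -7.068e-01  4.000e-04] 0.177 hole (array([0.3255, 0.2965, 0.0868]), 0.0009, 'local', array([-0.0269, -0.0075]))
yellow_last {'top': 693, 'scene': 161} [ 0.4359 -0.0489 -0.5097] 5.043 z: [ 0.4402 -0.0491 -0.4935 -0.0644] 4.73 hole None
blue_last {'top': 615, 'scene': 731} [ 0.4365  0.0778 -0.1592] 0.256 z: [ 0.4365  0.0779 -0.1625 -0.0005] 0.252 hole (array([0.4051, 0.0767, 0.0478]), 0.0059, 'local', array([-0.0308, -0.006 ]))
red_partner {'top': 754, 'scene': 849} [ 0.5359 -0.2917 -0.019 ] 0.309 z: [ 0.5359 -0.2917 -0.019   0.    ] 0.309 hole (array([ 0.5062, -0.289 ,  0.0637]), 0.0034, 'local', array([-0.0297,  0.0022]))
yellow_partner {'top': 672, 'scene': 191} [ 0.5772  0.2894 -0.464 ] 4.022 z: [ 5.773e-01  2.894e-01 -4.644e-01 -1.000e-04] 4.02 hole (array([0.5523, 0.2964, 0.0666]), 0.0004, 'local', array([-0.0255, -0.0049]))
blue_partner {'top': 535, 'scene': 776} [ 0.6419 -0.0145 -0.2945] 0.446 z: [ 0.6403 -0.0138 -0.2991 -0.0062] 0.421 hole (array([ 0.6135, -0.0129,  0.06  ]), 0.0066, 'local', array([-0.0276, -0.0067]))
red tray {'top': 3419, 'scene': 4593} [ 0.5349 -0.2615 -0.0426] 0.075 z: [ 0.5348 -0.2615 -0.049   0.0011] 0.072
yellow tray {'top': 3365, 'scene': 3189} [ 0.5744  0.2589 -0.2564] 0.123 z: [ 0.5743  0.2576 -0.262   0.0029] 0.117
blue tray {'top': 3202, 'scene': 4186} [ 0.6498  0.0165 -0.2851] 0.062 z: [ 0.6496  0.0165 -0.2858  0.0025] 0.055
red partner in tray 0.0023 -0.0302 0.024
yellow partner in tray -0.005 0.0302 -0.208
blue partner in tray 0.0011 -0.032 -0.009
```

```bash
python3 - <<'E'
import pickle,cv2,numpy as np
D=pickle.load(open("d.pkl","rb"))
h=cv2.cvtColor(D["scene","img"],cv2.COLOR_RGB2HSV)
print(h[272:284:3,254:296:5].tolist()); print(cv2.cvtColor(D["top","img"],cv2.COLOR_RGB2HSV)[225:250:6,372:398:6].tolist())
print(h[225:255:6,318:336:6].tolist())
E
sed -i 's/"yellow":(24,34)/"yellow":(19,36)/;s/"blue":(100,125)/"blue":(97,128)/;s/(v>70)/(v>50)/' fit.py; python3 m1.py
```

```text
[[[23, 225, 120], [23, 204, 136], [24, 202, 223], [25, 206, 245], [23, 208, 222], [22, 208, 224], [12, 165, 133], [11, 164, 134], [11, 170, 126]], [[22, 216, 124], [22, 207, 123], [22, 220, 118], [22, 208, 152], [23, 212, 225], [23, 207, 238], [24, 203, 241], [19, 191, 194], [11, 160, 131]], [[22, 237, 126], [22, 219, 126], [22, 193, 127], [22, 207, 123], [22, 209, 189], [24, 202, 244], [25, 202, 249], [26, 203, 249], [19, 194, 195]], [[16, 175, 83], [22, 214, 117], [22, 214, 124], [22, 208, 125], [22, 215, 121], [23, 215, 225], [26, 201, 250], [26, 199, 251], [25, 205, 243]]]
[[[28, 255, 255], [28, 255, 253], [25, 255, 249], [11, 171, 152], [12, 177, 153]], [[23, 255, 153], [26, 255, 245], [24, 255, 235], [16, 199, 141], [11, 174, 148]], [[14, 181, 121], [24, 255, 139], [30, 255, 255], [30, 255, 255], [9, 165, 147]], [[12, 169, 148], [16, 188, 137], [23, 255, 142], [29, 255, 251], [30, 255, 255]], [[11, 173, 125], [11, 170, 126], [23, 255, 154], [30, 255, 255], [30, 255, 254]]]
[[[109, 196, 223], [108, 192, 227], [177, 79, 116]], [[108, 203, 113], [109, 185, 199], [109, 191, 214]], 
[... 1150 characters left out ...]
.0293, -0.0002]))
blue_partner {'top': 535, 'scene': 776} [ 0.6419 -0.0145 -0.2945] 0.446 z: [ 0.6403 -0.0138 -0.2991 -0.0062] 0.421 hole (array([ 0.6135, -0.0129,  0.06  ]), 0.0066, 'local', array([-0.0276, -0.0067]))
red tray {'top': 3419, 'scene': 4593} [ 0.5349 -0.2615 -0.0426] 0.075 z: [ 0.5348 -0.2615 -0.049   0.0011] 0.072
yellow tray {'top': 3754, 'scene': 3899} [ 0.5742  0.257  -0.2336] 0.004 z: [ 5.742e-01  2.569e-01 -2.331e-01  1.000e-04] 0.004
blue tray {'top': 3202, 'scene': 4186} [ 0.6498  0.0165 -0.2851] 0.062 z: [ 0.6496  0.0165 -0.2858  0.0025] 0.055
red partner in tray 0.0023 -0.0302 0.024
yellow partner in tray -0.001 0.0331 -0.007
blue partner in tray 0.0011 -0.032 -0.009
```

View pics/ov.png

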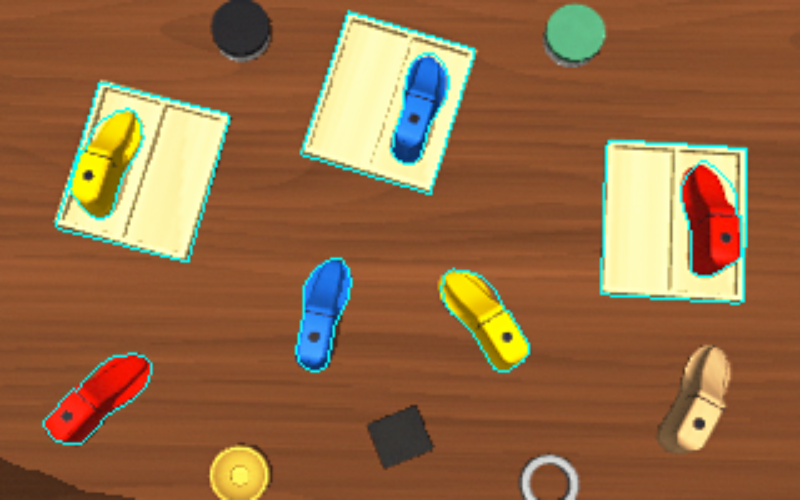

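View pics/ov2.png

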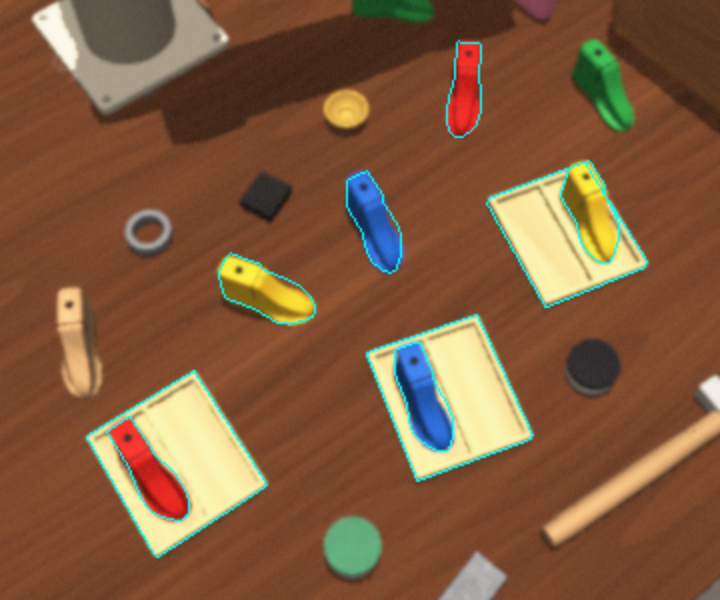

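The overlays fit the three loose lasts and all three trays closely. Red last is at top (229,268), not the green (171,226), (218,343), the pink (151,306) or the partner (475,199). I'll check hole heights and then compute the first reach.

```bash
cat > go.py <<'E'
import sys,pickle,numpy as np
from scipy.spatial.transform import Rotation as R
from workcell import bot
res=pickle.load(open("res.pkl","rb"))
def grasp(p,off=-.028): return p[0]+off*np.cos(p[2]),p[1]+off*np.sin(p[2]),p[2]
def bay(col,off=-.028):
    t=res[col+"_tray"]; s={"red":1,"yellow":-1,"blue":1}[col]*.0315
    return grasp((t[0]-s*np.sin(t[2]),t[1]+s*np.cos(t[2]),t[2]),off)
def plan(x,y,yaw,z,seed=None):
    o=bot.get_obs(); R0=R.from_quat(o["tool_rot"]); a=yaw+np.pi
    Rt=R.from_matrix(np.c_[[np.cos(a),np.sin(a),0],[np.sin(a),-np.cos(a),0],[0,0,-1]])
    w=(R0.inv()*Rt).as_rotvec(); d=R0.inv().apply(np.array([x,y,z])-o["eef_pos"])
    print("target",np.round([x,y,z,yaw],4),"at",o["eef_pos"].round(4),"clock",round(o["clock"],2)," d:",(d/.05).round(3)," w:",(np.degrees(w)/5).round(3),"grip",round(o["grip_width"],4),"q6",round(o["joint_pos"][5],2))
E
python3 - <<'E'
from go import *; from fit import tri
for n,a,b in(("red",(216.8,276.4),(374.5,157)),("blue",(315.6,244.8),(321.5,223.5)),("yellow",(392.8,244.8),(259.5,265))):
    h=tri(a,b); print(n,h[0].round(4),round(h[1],4),np.round(grasp(res[n+"_last"]),4))
g=grasp(res["red_last"]); plan(*g,.15); plan(*g,.034)
E
```

```text
red [0.3283 0.3055 0.0574] 0.0009 [ 0.3296  0.3029 -0.707 ]
blue [0.4059 0.0824 0.0579] 0.0007 [ 0.4087  0.0821 -0.1569]
yellow [ 0.4101 -0.0933  0.0578] 0.0012 [ 0.4113 -0.0916  0.5436]
target [ 0.3296  0.3029  0.15   -0.707 ] at [0.1486 0.4774 0.2423] clock 1.2  d: [-4.493 -2.256  1.846]  w: [-0.000e+00  1.000e-03  4.643e+00] grip 0.0856 q6 1.57
target [ 0.3296  0.3029  0.034  -0.707 ] at [0.1486 0.4774 0.2423] clock 1.2  d: [-4.493 -2.256  4.166]  w: [-0.000e+00  1.000e-03  4.643e+00] grip 0.0856 q6 1.57
```

Call:
drive_tool(
  rows=[
    {"dx": -2.2,"dy": -1.1,"dz": 0.9,"wz": 2.3,"hand": 70},
    {"dx": -4.49,"dy": -2.26,"dz": 1.85,"wz": 4.64,"hand": 70},
    {"dx": -4.49,"dy": -2.26,"dz": 1.85,"wz": 4.64,"hand": 70},
    {"dx": -4.49,"dy": -2.26,"dz": 1.85,"wz": 4.64,"hand": 70},
    {"dx": -4.49,"dy": -2.26,"dz": 1.85,"wz": 4.64,"hand": 70},
    {"dx": -4.49,"dy": -2.26,"dz": 1.85,"wz": 4.64,"hand": 70},
    {"dx": -4.49,"dy": -2.26,"dz": 1.85,"wz": 4.64,"hand": 70},
    {"dx": -4.49,"dy": -2.26,"dz": 1.85,"wz": 4.64,"hand": 70},
    {"dx": -4.49,"dy": -2.26,"dz": 1.85,"wz": 4.64,"hand": 70},
  ],
)

```text
invalid input at $.rows[0]: expected keys dx, dy, dz, wx, wy, wz, hand
```

```bash
python3 - <<'E'
from go import *
import cv2
g=grasp(res["red_last"]); plan(*g,.034)
t=bot.camera("top")[210:330,160:320]; s=bot.camera("scene")[90:210,300:460]
cv2.imwrite("pics/r1.png",cv2.resize(np.hstack([t,s]),None,fx=2.5,fy=2.5)[:,:,::-1])
E
```

```text
target [ 0.3296  0.3029  0.034  -0.707 ] at [0.1486 0.4774 0.2423] clock 1.2  d: [-4.493 -2.256  4.166]  w: [-0.000e+00  1.000e-03  4.643e+00] grip 0.0856 q6 1.57
```

View pics/r1.png

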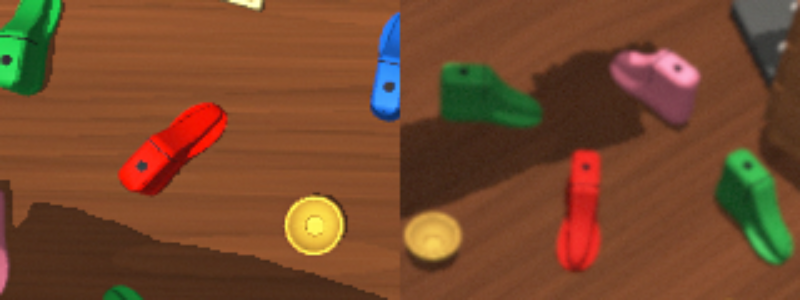

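The crop confirms the red one is the chosen last, with its hole at crop (142,167), and no obstruction near it. The move was refused because every key is required.

Call:
drive_tool(
  rows=[
    {"dx": -2.2,"dy": -1.1,"dz": 0.9,"wx": 0,"wy": 0,"wz": 2.3,"hand": 70},
    {"dx": -4.49,"dy": -2.26,"dz": 1.85,"wx": 0,"wy": 0,"wz": 4.64,"hand": 70},
    {"dx": -4.49,"dy": -2.26,"dz": 1.85,"wx": 0,"wy": 0,"wz": 4.64,"hand": 70},
    {"dx": -4.49,"dy": -2.26,"dz": 1.85,"wx": 0,"wy": 0,"wz": 4.64,"hand": 70},
    {"dx": -4.49,"dy": -2.26,"dz": 1.85,"wx": 0,"wy": 0,"wz": 4.64,"hand": 70},
    {"dx": -4.49,"dy": -2.26,"dz": 1.85,"wx": 0,"wy": 0,"wz": 4.64,"hand": 70},
    {"dx": -4.49,"dy": -2.26,"dz": 1.85,"wx": 0,"wy": 0,"wz": 4.64,"hand": 70},
    {"dx": -4.49,"dy": -2.26,"dz": 1.85,"wx": 0,"wy": 0,"wz": 4.64,"hand": 70},
    {"dx": -4.49,"dy": -2.26,"dz": 1.85,"wx": 0,"wy": 0,"wz": 4.64,"hand": 70},
    {"dx": -4.49,"dy": -2.26,"dz": 1.85,"wx": 0,"wy": 0,"wz": 4.64,"hand": 70},
  ],
)

```text
clock: 2.3
eef_pos: [0.329, 0.3039, 0.1504]
tool_rot: [0.345, 0.939, 0.001, 0.0]
ft_force: [0.7, -0.3, -0.1]
grip_width: 0.0702
grasp_force: 0.0
```

```bash
python3 - <<'E'
from go import *
import cv2
g=grasp(res["red_last"]); plan(*g,.034)
t=bot.camera("top")[210:330,160:320]; s=bot.camera("scene")[90:210,300:460]
cv2.imwrite("pics/r2.png",cv2.resize(np.hstack([t,s]),None,fx=2.5,fy=2.5)[:,:,::-1])
E
```

```text
target [ 0.3296  0.3029  0.034  -0.707 ] at [0.329  0.3039 0.1504] clock 2.3  d: [-0.023 -0.011  2.328]  w: [ 0.014 -0.001  0.027] grip 0.0702 q6 1.45
```

View pics/r2.png

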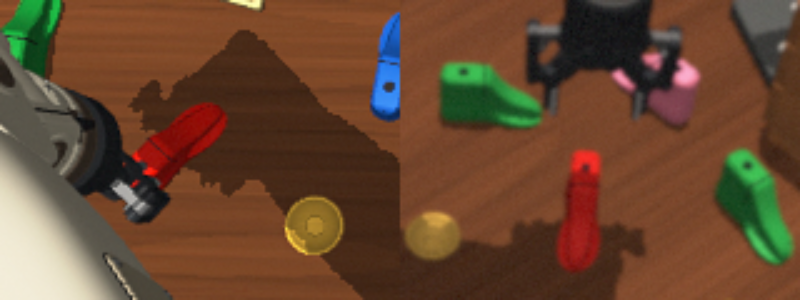

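The fingers straddle the red heel in the scene crop (tips at 548 and 637, heel at 586). Next I descend, close and lift.

Call:
drive_tool(
  rows=[
    {"dx": 0,"dy": 0,"dz": 0.7,"wx": 0,"wy": 0,"wz": 0,"hand": 70},
    {"dx": 0,"dy": 0,"dz": 1.4,"wx": 0,"wy": 0,"wz": 0,"hand": 70},
    {"dx": 0,"dy": 0,"dz": 1.9,"wx": 0,"wy": 0,"wz": 0,"hand": 70},
    {"dx": 0,"dy": 0,"dz": 2.2,"wx": 0,"wy": 0,"wz": 0,"hand": 70},
    {"dx": 0,"dy": 0,"dz": 2.33,"wx": 0,"wy": 0,"wz": 0,"hand": 70},
    {"dx": 0,"dy": 0,"dz": 2.33,"wx": 0,"wy": 0,"wz": 0,"hand": 45},
    {"dx": 0,"dy": 0,"dz": 2.33,"wx": 0,"wy": 0,"wz": 0,"hand": 30},
    {"dx": 0,"dy": 0,"dz": 2.33,"wx": 0,"wy": 0,"wz": 0,"hand": 15},
    {"dx": 0,"dy": 0,"dz": 2.33,"wx": 0,"wy": 0,"wz": 0,"hand": 15},
    {"dx": 0,"dy": 0,"dz": 2.33,"wx": 0,"wy": 0,"wz": 0,"hand": 15},
    {"dx": 0,"dy": 0,"dz": 2.33,"wx": 0,"wy": 0,"wz": 0,"hand": 15},
    {"dx": 0,"dy": 0,"dz": 2.33,"wx": 0,"wy": 0,"wz": 0,"hand": 15},
  ],
)

```text
clock: 3.6
eef_pos: [0.3302, 0.3037, 0.0345]
tool_rot: [0.346, 0.938, 0.001, 0.001]
ft_force: [-0.2, 0.6, 5.6]
grip_width: 0.0271
grasp_force: 59.9
```

Call:
drive_tool(
  rows=[
    {"dx": 0,"dy": 0,"dz": -0.3,"wx": 0,"wy": 0,"wz": 0,"hand": 15},
    {"dx": 0,"dy": 0,"dz": -0.8,"wx": 0,"wy": 0,"wz": 0,"hand": 15},
    {"dx": 0,"dy": 0,"dz": -1.4,"wx": 0,"wy": 0,"wz": 0,"hand": 15},
    {"dx": 0,"dy": 0,"dz": -2.0,"wx": 0,"wy": 0,"wz": 0,"hand": 15},
    {"dx": 0,"dy": 0,"dz": -2.4,"wx": 0,"wy": 0,"wz": 0,"hand": 15},
    {"dx": 0,"dy": 0,"dz": -2.6,"wx": 0,"wy": 0,"wz": 0,"hand": 15},
    {"dx": 0,"dy": 0,"dz": -2.6,"wx": 0,"wy": 0,"wz": 0,"hand": 15},
  ],
)

```text
clock: 4.3
eef_pos: [0.3299, 0.3032, 0.1643]
tool_rot: [0.346, 0.938, 0.001, 0.001]
ft_force: [0.3, 0.6, -2.8]
grip_width: 0.0276
grasp_force: 59.3
```

```bash
python3 - <<'E'
from go import *
import cv2
plan(*bay("red"),.16)
t=bot.camera("top")[210:330,160:320]; s=bot.camera("scene")[50:170,300:460]
cv2.imwrite("pics/r3.png",cv2.resize(np.hstack([t,s]),None,fx=2.5,fy=2.5)[:,:,::-1])
E
```

```text
target [ 0.5083 -0.2289  0.16   -0.0426] at [0.3299 0.3032 0.1643] clock 4.3  d: [-9.624 -5.776  0.075]  w: [ 0.026  0.013 -7.611] grip 0.0276 q6 1.45
```

View pics/r3.png

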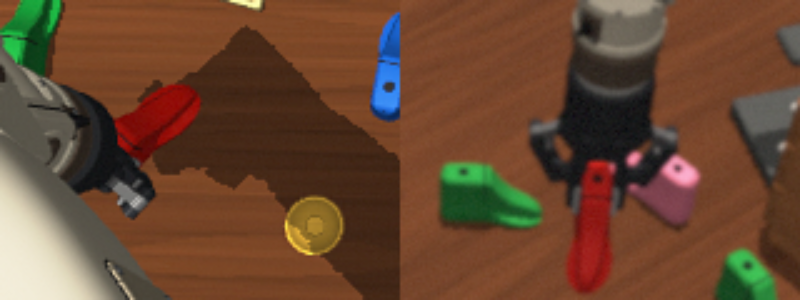

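The red last hangs level between the pads. Carrying it over to the red bay.

Call:
drive_tool(
  rows=[
    {"dx": -0.3,"dy": -0.2,"dz": 0,"wx": 0,"wy": 0,"wz": -0.2,"hand": 15},
    {"dx": -0.9,"dy": -0.5,"dz": 0,"wx": 0,"wy": 0,"wz": -0.7,"hand": 15},
    {"dx": -1.5,"dy": -0.9,"dz": 0,"wx": 0,"wy": 0,"wz": -1.2,"hand": 15},
    {"dx": -2.2,"dy": -1.3,"dz": 0,"wx": 0,"wy": 0,"wz": -1.7,"hand": 15},
    {"dx": -2.9,"dy": -1.7,"dz": 0,"wx": 0,"wy": 0,"wz": -2.3,"hand": 15},
    {"dx": -3.6,"dy": -2.2,"dz": 0,"wx": 0,"wy": 0,"wz": -2.8,"hand": 15},
    {"dx": -4.3,"dy": -2.6,"dz": 0,"wx": 0,"wy": 0,"wz": -3.4,"hand": 15},
    {"dx": -5,"dy": -3,"dz": 0,"wx": 0,"wy": 0,"wz": -4,"hand": 15},
    {"dx": -5.7,"dy": -3.4,"dz": 0,"wx": 0,"wy": 0,"wz": -4.5,"hand": 15},
    {"dx": -6.4,"dy": -3.8,"dz": 0,"wx": 0,"wy": 0,"wz": -5.1,"hand": 15},
    {"dx": -7.1,"dy": -4.2,"dz": 0,"wx": 0,"wy": 0,"wz": -5.6,"hand": 15},
    {"dx": -7.8,"dy": -4.7,"dz": 0,"wx": 0,"wy": 0,"wz": -6.2,"hand": 15},
    {"dx": -8.5,"dy": -5.1,"dz": 0,"wx": 0,"wy": 0,"wz": -6.8,"hand": 15},
    {"dx": -9.1,"dy": -5.5,"dz": 0.05,"wx": 0,"wy": 0,"wz": -7.3,"hand": 15},
    {"dx": -9.5,"dy": -5.7,"dz": 0.07,"wx": 0,"wy": 0,"wz": -7.6,"hand": 15},
    {"dx": -9.62,"dy": -5.78,"dz": 0.07,"wx": 0,"wy": 0,"wz": -7.61,"hand": 15},
    {"dx": -9.62,"dy": -5.78,"dz": 0.07,"wx": 0,"wy": 0,"wz": -7.61,"hand": 15},
    {"dx": -9.62,"dy": -5.78,"dz": 0.07,"wx": 0,"wy": 0,"wz": -7.61,"hand": 15},
  ],
)

```text
clock: 6.2
eef_pos: [0.5066, -0.2282, 0.1587]
tool_rot: [0.021, 1.0, 0.001, -0.001]
ft_force: [0.3, 0.7, -1.1]
grip_width: 0.0276
grasp_force: 59.4
```

```bash
python3 - <<'E'
from go import *
import cv2
plan(*bay("red"),.04)
t=bot.camera("top")[120:260,400:560]; s=bot.camera("scene")[270:410,140:300]
cv2.imwrite("pics/r4.png",cv2.resize(np.hstack([t,s]),None,fx=2.5,fy=2.5)[:,:,::-1])
E
```

```text
target [ 0.5083 -0.2289  0.04   -0.0426] at [ 0.5066 -0.2282  0.1587] clock 6.2  d: [-0.041 -0.015  2.374]  w: [ 0.017 -0.03   0.004] grip 0.0276 q6 -0.38
```

View pics/r4.png

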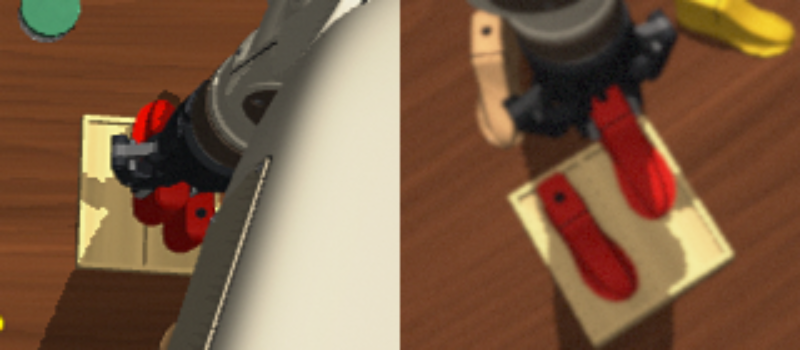

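Parallax accounts for the shift in the top view, and the scene view shows the last over its empty bay with its toe the same way as the partner's. Lowering it in slow steps.

Call:
drive_tool(
  rows=[
    {"dx": -0.04,"dy": -0.01,"dz": 0.4,"wx": 0.02,"wy": -0.03,"wz": 0,"hand": 15},
    {"dx": -0.04,"dy": -0.01,"dz": 0.9,"wx": 0.02,"wy": -0.03,"wz": 0,"hand": 15},
    {"dx": -0.04,"dy": -0.01,"dz": 1.4,"wx": 0.02,"wy": -0.03,"wz": 0,"hand": 15},
    {"dx": -0.04,"dy": -0.01,"dz": 1.8,"wx": 0.02,"wy": -0.03,"wz": 0,"hand": 15},
    {"dx": -0.04,"dy": -0.01,"dz": 2.1,"wx": 0.02,"wy": -0.03,"wz": 0,"hand": 15},
    {"dx": -0.04,"dy": -0.01,"dz": 2.22,"wx": 0.02,"wy": -0.03,"wz": 0,"hand": 15},
    {"dx": -0.04,"dy": -0.01,"dz": 2.28,"wx": 0.02,"wy": -0.03,"wz": 0,"hand": 15},
    {"dx": -0.04,"dy": -0.01,"dz": 2.28,"wx": 0.02,"wy": -0.03,"wz": 0,"hand": 15},
    {"dx": -0.04,"dy": -0.01,"dz": 2.28,"wx": 0.02,"wy": -0.03,"wz": 0,"hand": 15},
    {"dx": -0.04,"dy": -0.01,"dz": 2.28,"wx": 0.02,"wy": -0.03,"wz": 0,"hand": 15},
  ],
)

```text
clock: 7.3
eef_pos: [0.5102, -0.2302, 0.0468]
tool_rot: [0.021, 1.0, -0.001, 0.002]
ft_force: [0.3, 0.7, -2.1]
grip_width: 0.0274
grasp_force: 59.4
```

Call:
drive_tool(
  rows=[
    {"dx": 0.02,"dy": 0,"dz": 0.04,"wx": 0,"wy": 0,"wz": 0,"hand": 15},
    {"dx": 0.02,"dy": 0,"dz": 0.08,"wx": 0,"wy": 0,"wz": 0,"hand": 15},
    {"dx": 0.02,"dy": 0,"dz": 0.11,"wx": 0,"wy": 0,"wz": 0,"hand": 15},
    {"dx": 0.02,"dy": 0,"dz": 0.13,"wx": 0,"wy": 0,"wz": 0,"hand": 15},
    {"dx": 0.02,"dy": 0,"dz": 0.13,"wx": 0,"wy": 0,"wz": 0,"hand": 15},
    {"dx": 0.02,"dy": 0,"dz": 0.13,"wx": 0,"wy": 0,"wz": 0,"hand": 15},
  ],
)

```text
clock: 7.9
eef_pos: [0.5084, -0.2299, 0.0396]
tool_rot: [0.021, 1.0, -0.001, 0.001]
ft_force: [-2.2, 1.4, 2.2]
grip_width: 0.0274
grasp_force: 59.8
```

Contact felt, about +4 N up. Releasing to 46 mm and rising.

Call:
drive_tool(
  rows=[
    {"dx": 0.02,"dy": 0,"dz": 0.01,"wx": 0,"wy": 0,"wz": 0,"hand": 30},
    {"dx": 0.02,"dy": 0,"dz": 0.01,"wx": 0,"wy": 0,"wz": 0,"hand": 36},
    {"dx": 0.02,"dy": 0,"dz": 0.01,"wx": 0,"wy": 0,"wz": 0,"hand": 46},
    {"dx": 0.02,"dy": 0,"dz": 0.01,"wx": 0,"wy": 0,"wz": 0,"hand": 46},
    {"dx": 0.02,"dy": 0,"dz": 0.01,"wx": 0,"wy": 0,"wz": 0,"hand": 46},
    {"dx": 0.02,"dy": 0,"dz": -0.4,"wx": 0,"wy": 0,"wz": 0,"hand": 46},
    {"dx": 0.02,"dy": 0,"dz": -1,"wx": 0,"wy": 0,"wz": 0,"hand": 46},
    {"dx": 0.02,"dy": 0,"dz": -1.7,"wx": 0,"wy": 0,"wz": 0,"hand": 46},
    {"dx": 0.02,"dy": 0,"dz": -2.4,"wx": 0,"wy": 0,"wz": 0,"hand": 46},
    {"dx": 0.02,"dy": 0,"dz": -2.4,"wx": 0,"wy": 0,"wz": 0,"hand": 46},
  ],
)

```text
clock: 8.9
eef_pos: [0.5105, -0.2311, 0.165]
tool_rot: [0.021, 1.0, -0.003, 0.006]
ft_force: [0.1, 0.6, 0.3]
grip_width: 0.0459
grasp_force: 0.0
```

```bash
python3 - <<'E'
from go import *
plan(*grasp(res["yellow_last"]),.15)
E
```

```text
target [ 0.4113 -0.0916  0.15    0.5436] at [ 0.5105 -0.2311  0.165 ] clock 8.9  d: [2.106 2.706 0.258]  w: [-0.107  0.123 -6.717] grip 0.0459 q6 -0.38
```

Call:
drive_tool(
  rows=[
    {"dx": 0.5,"dy": 0.6,"dz": 0,"wx": 0,"wy": 0,"wz": -1.5,"hand": 70},
    {"dx": 1.1,"dy": 1.4,"dz": 0.1,"wx": 0,"wy": 0,"wz": -3,"hand": 70},
    {"dx": 1.6,"dy": 2.1,"dz": 0.2,"wx": -0.05,"wy": 0.06,"wz": -4.5,"hand": 70},
    {"dx": 2.11,"dy": 2.71,"dz": 0.26,"wx": -0.11,"wy": 0.12,"wz": -6,"hand": 70},
    {"dx": 2.11,"dy": 2.71,"dz": 0.26,"wx": -0.11,"wy": 0.12,"wz": -6.72,"hand": 70},
    {"dx": 2.11,"dy": 2.71,"dz": 0.26,"wx": -0.11,"wy": 0.12,"wz": -6.72,"hand": 70},
    {"dx": 2.11,"dy": 2.71,"dz": 0.26,"wx": -0.11,"wy": 0.12,"wz": -6.72,"hand": 70},
    {"dx": 2.11,"dy": 2.71,"dz": 0.26,"wx": -0.11,"wy": 0.12,"wz": -6.72,"hand": 70},
    {"dx": 2.11,"dy": 2.71,"dz": 0.26,"wx": -0.11,"wy": 0.12,"wz": -6.72,"hand": 70},
  ],
)

```text
clock: 9.8
eef_pos: [0.4081, -0.0903, 0.1457]
tool_rot: [-0.268, 0.963, 0.004, -0.004]
ft_force: [0.2, -0.5, -0.4]
grip_width: 0.0698
grasp_force: 0.0
```

```bash
python3 - <<'E'
from go import *
import cv2
plan(*grasp(res["yellow_last"]),.034)
t=bot.camera("top")[120:300,320:520]; s=bot.camera("scene")[230:410,140:340]
cv2.imwrite("pics/y1.png",cv2.resize(np.hstack([t,s]),None,fx=2,fy=2)[:,:,::-1])
E
```

```text
target [ 0.4113 -0.0916  0.034   0.5436] at [ 0.4081 -0.0903  0.1457] clock 9.8  d: [-0.055 -0.074  2.234]  w: [ 0.103 -0.066 -0.016] grip 0.0698 q6 -0.76
```

View pics/y1.png

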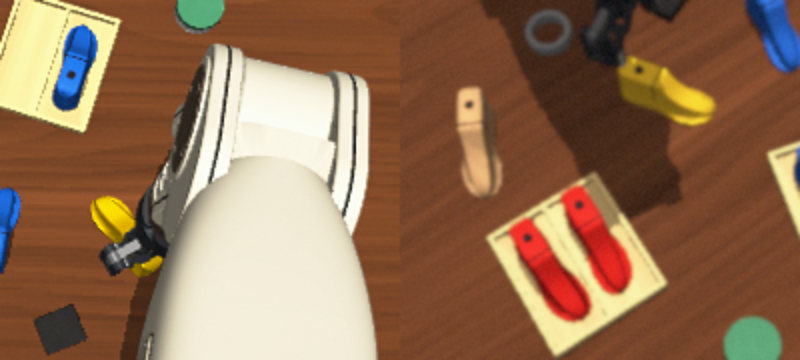

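Red stands in its bay beside its partner at crop (595,240), and the gripper is over the yellow heel. Descend and grip.

Call:
drive_tool(
  rows=[
    {"dx": -0.05,"dy": -0.06,"dz": 0.7,"wx": 0.08,"wy": -0.05,"wz": 0,"hand": 70},
    {"dx": -0.05,"dy": -0.06,"dz": 1.4,"wx": 0.08,"wy": -0.05,"wz": 0,"hand": 70},
    {"dx": -0.05,"dy": -0.06,"dz": 1.9,"wx": 0.08,"wy": -0.05,"wz": 0,"hand": 70},
    {"dx": -0.05,"dy": -0.06,"dz": 2.15,"wx": 0.08,"wy": -0.05,"wz": 0,"hand": 70},
    {"dx": -0.05,"dy": -0.06,"dz": 2.23,"wx": 0.08,"wy": -0.05,"wz": 0,"hand": 70},
    {"dx": -0.05,"dy": -0.06,"dz": 2.23,"wx": 0.08,"wy": -0.05,"wz": 0,"hand": 70},
    {"dx": -0.05,"dy": -0.06,"dz": 2.23,"wx": 0.08,"wy": -0.05,"wz": 0,"hand": 45},
    {"dx": -0.05,"dy": -0.06,"dz": 2.23,"wx": 0.08,"wy": -0.05,"wz": 0,"hand": 30},
    {"dx": -0.05,"dy": -0.06,"dz": 2.23,"wx": 0.08,"wy": -0.05,"wz": 0,"hand": 15},
    {"dx": -0.05,"dy": -0.06,"dz": 2.23,"wx": 0.08,"wy": -0.05,"wz": 0,"hand": 15},
    {"dx": -0.05,"dy": -0.06,"dz": 2.23,"wx": 0.08,"wy": -0.05,"wz": 0,"hand": 15},
    {"dx": -0.05,"dy": -0.06,"dz": 2.23,"wx": 0.08,"wy": -0.05,"wz": 0,"hand": 15},
    {"dx": -0.05,"dy": -0.06,"dz": 2.23,"wx": 0.08,"wy": -0.05,"wz": 0,"hand": 15},
  ],
)

```text
clock: 11.2
eef_pos: [0.4112, -0.0909, 0.0352]
tool_rot: [-0.269, 0.963, 0.0, -0.0]
ft_force: [-1.6, -0.2, 7.1]
grip_width: 0.0273
grasp_force: 59.9
```

Call:
drive_tool(
  rows=[
    {"dx": 0,"dy": 0,"dz": -0.3,"wx": 0,"wy": 0,"wz": 0,"hand": 15},
    {"dx": 0,"dy": 0,"dz": -0.8,"wx": 0,"wy": 0,"wz": 0,"hand": 15},
    {"dx": 0,"dy": 0,"dz": -1.4,"wx": 0,"wy": 0,"wz": 0,"hand": 15},
    {"dx": 0,"dy": 0,"dz": -2.0,"wx": 0,"wy": 0,"wz": 0,"hand": 15},
    {"dx": 0,"dy": 0,"dz": -2.4,"wx": 0,"wy": 0,"wz": 0,"hand": 15},
    {"dx": 0,"dy": 0,"dz": -2.6,"wx": 0,"wy": 0,"wz": 0,"hand": 15},
    {"dx": 0,"dy": 0,"dz": -2.6,"wx": 0,"wy": 0,"wz": 0,"hand": 15},
    {"dx": 0,"dy": 0,"dz": -2.6,"wx": 0,"wy": 0,"wz": 0,"hand": 15},
  ],
)

```text
clock: 12.0
eef_pos: [0.4097, -0.0904, 0.1632]
tool_rot: [-0.269, 0.963, 0.001, -0.002]
ft_force: [-0.1, -0.4, -2.6]
grip_width: 0.0274
grasp_force: 59.4
```

```bash
python3 - <<'E'
from go import *
plan(*bay("yellow"),.16)
E
```

```text
target [ 0.5397  0.2328  0.16   -0.2336] at [ 0.4097 -0.0904  0.1632] clock 12.0  d: [-5.569  4.187  0.063]  w: [ 0.025 -0.047  8.909] grip 0.0274 q6 -0.76
```

Call:
drive_tool(
  rows=[
    {"dx": -0.2,"dy": 0.15,"dz": 0,"wx": 0,"wy": 0,"wz": 0.3,"hand": 15},
    {"dx": -0.6,"dy": 0.45,"dz": 0,"wx": 0,"wy": 0,"wz": 0.9,"hand": 15},
    {"dx": -1.1,"dy": 0.8,"dz": 0,"wx": 0,"wy": 0,"wz": 1.7,"hand": 15},
    {"dx": -1.6,"dy": 1.2,"dz": 0,"wx": 0,"wy": 0,"wz": 2.5,"hand": 15},
    {"dx": -2.1,"dy": 1.6,"dz": 0,"wx": 0,"wy": 0,"wz": 3.3,"hand": 15},
    {"dx": -2.6,"dy": 2.0,"dz": 0,"wx": 0,"wy": 0,"wz": 4.1,"hand": 15},
    {"dx": -3.1,"dy": 2.35,"dz": 0,"wx": 0,"wy": 0,"wz": 4.9,"hand": 15},
    {"dx": -3.6,"dy": 2.7,"dz": 0,"wx": 0,"wy": 0,"wz": 5.7,"hand": 15},
    {"dx": -4.1,"dy": 3.1,"dz": 0,"wx": 0,"wy": 0,"wz": 6.5,"hand": 15},
    {"dx": -4.6,"dy": 3.45,"dz": 0,"wx": 0,"wy": 0,"wz": 7.3,"hand": 15},
    {"dx": -5.0,"dy": 3.8,"dz": 0.03,"wx": 0,"wy": 0,"wz": 8.0,"hand": 15},
    {"dx": -5.35,"dy": 4.05,"dz": 0.06,"wx": 0.02,"wy": -0.04,"wz": 8.6,"hand": 15},
    {"dx": -5.55,"dy": 4.18,"dz": 0.06,"wx": 0.02,"wy": -0.04,"wz": 8.9,"hand": 15},
    {"dx": -5.57,"dy": 4.19,"dz": 0.06,"wx": 0.02,"wy": -0.04,"wz": 8.91,"hand": 15},
    {"dx": -5.57,"dy": 4.19,"dz": 0.06,"wx": 0.02,"wy": -0.04,"wz": 8.91,"hand": 15},
    {"dx": -5.57,"dy": 4.19,"dz": 0.06,"wx": 0.02,"wy": -0.04,"wz": 8.91,"hand": 15},
    {"dx": -5.57,"dy": 4.19,"dz": 0.06,"wx": 0.02,"wy": -0.04,"wz": 8.91,"hand": 15},
  ],
)

```text
clock: 13.7
eef_pos: [0.5401, 0.2318, 0.161]
tool_rot: [0.117, 0.993, -0.0, 0.0]
ft_force: [0.3, -0.4, -1.6]
grip_width: 0.0276
grasp_force: 59.4
```

```bash
python3 - <<'E'
from go import *
import cv2
plan(*bay("yellow"),.047)
t=bot.camera("top")[100:280,180:380]; s=bot.camera("scene")[130:310,340:540]
cv2.imwrite("pics/y2.png",cv2.resize(np.hstack([t,s]),None,fx=2,fy=2)[:,:,::-1])
E
```

```text
target [ 0.5397  0.2328  0.047  -0.2336] at [0.5401 0.2318 0.161 ] clock 13.7  d: [0.014 0.019 2.28 ]  w: [-0.006  0.006 -0.011] grip 0.0276 q6 0.64
```

View pics/y2.png

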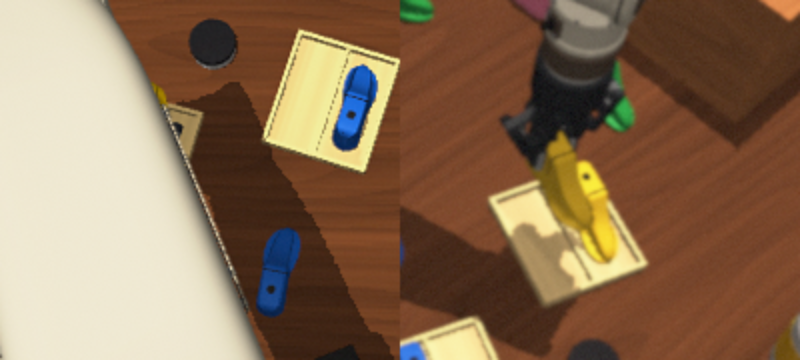

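The yellow last is over its bay at crop (570,200), again shifted by parallax because it is still high. Toe direction matches. Lowering.

Call:
drive_tool(
  rows=[
    {"dx": 0,"dy": 0.01,"dz": 0.4,"wx": 0,"wy": 0,"wz": 0,"hand": 15},
    {"dx": 0,"dy": 0.01,"dz": 0.9,"wx": 0,"wy": 0,"wz": 0,"hand": 15},
    {"dx": 0,"dy": 0.01,"dz": 1.4,"wx": 0,"wy": 0,"wz": 0,"hand": 15},
    {"dx": 0,"dy": 0.01,"dz": 1.8,"wx": 0,"wy": 0,"wz": 0,"hand": 15},
    {"dx": 0,"dy": 0.01,"dz": 2.1,"wx": 0,"wy": 0,"wz": 0,"hand": 15},
    {"dx": 0,"dy": 0.01,"dz": 2.22,"wx": 0,"wy": 0,"wz": 0,"hand": 15},
    {"dx": 0,"dy": 0.01,"dz": 2.27,"wx": 0,"wy": 0,"wz": 0,"hand": 15},
    {"dx": 0,"dy": 0.01,"dz": 2.27,"wx": 0,"wy": 0,"wz": 0,"hand": 15},
    {"dx": 0,"dy": 0.01,"dz": 2.27,"wx": 0,"wy": 0,"wz": 0,"hand": 15},
  ],
)

```text
clock: 14.7
eef_pos: [0.5415, 0.2334, 0.0489]
tool_rot: [0.117, 0.993, 0.001, 0.001]
ft_force: [0.4, -0.8, -2.4]
grip_width: 0.0272
grasp_force: 59.5
```

```bash
python3 - <<'E'
from go import *
plan(*bay("yellow"),.04)
E
```

```text
target [ 0.5397  0.2328  0.04   -0.2336] at [0.5415 0.2334 0.0489] clock 14.7  d: [ 0.033 -0.021  0.178]  w: [ 0.015  0.032 -0.003] grip 0.0272 q6 0.64
```

Call:
drive_tool(
  rows=[
    {"dx": 0.02,"dy": -0.01,"dz": 0.05,"wx": 0,"wy": 0,"wz": 0,"hand": 15},
    {"dx": 0.02,"dy": -0.01,"dz": 0.09,"wx": 0,"wy": 0,"wz": 0,"hand": 15},
    {"dx": 0.02,"dy": -0.01,"dz": 0.13,"wx": 0,"wy": 0,"wz": 0,"hand": 15},
    {"dx": 0.02,"dy": -0.01,"dz": 0.16,"wx": 0,"wy": 0,"wz": 0,"hand": 15},
    {"dx": 0.02,"dy": -0.01,"dz": 0.16,"wx": 0,"wy": 0,"wz": 0,"hand": 15},
    {"dx": 0.02,"dy": -0.01,"dz": 0.16,"wx": 0,"wy": 0,"wz": 0,"hand": 15},
  ],
)

```text
clock: 15.3
eef_pos: [0.5397, 0.2329, 0.0403]
tool_rot: [0.117, 0.993, 0.0, 0.001]
ft_force: [-1.8, -0.8, 3.1]
grip_width: 0.0276
grasp_force: 60.0
```

Contact again, so I release and rise.

Call:
drive_tool(
  rows=[
    {"dx": 0,"dy": 0,"dz": 0,"wx": 0,"wy": 0,"wz": 0,"hand": 30},
    {"dx": 0,"dy": 0,"dz": 0,"wx": 0,"wy": 0,"wz": 0,"hand": 36},
    {"dx": 0,"dy": 0,"dz": 0,"wx": 0,"wy": 0,"wz": 0,"hand": 46},
    {"dx": 0,"dy": 0,"dz": 0,"wx": 0,"wy": 0,"wz": 0,"hand": 46},
    {"dx": 0,"dy": 0,"dz": 0,"wx": 0,"wy": 0,"wz": 0,"hand": 46},
    {"dx": 0,"dy": 0,"dz": -0.4,"wx": 0,"wy": 0,"wz": 0,"hand": 46},
    {"dx": 0,"dy": 0,"dz": -1,"wx": 0,"wy": 0,"wz": 0,"hand": 46},
    {"dx": 0,"dy": 0,"dz": -1.7,"wx": 0,"wy": 0,"wz": 0,"hand": 46},
    {"dx": 0,"dy": 0,"dz": -2.4,"wx": 0,"wy": 0,"wz": 0,"hand": 46},
    {"dx": 0,"dy": 0,"dz": -2.4,"wx": 0,"wy": 0,"wz": 0,"hand": 46},
    {"dx": 0,"dy": 0,"dz": -2.4,"wx": 0,"wy": 0,"wz": 0,"hand": 46},
  ],
)

```text
clock: 16.4
eef_pos: [0.5401, 0.2332, 0.1608]
tool_rot: [0.117, 0.993, 0.001, 0.002]
ft_force: [-0.8, 0.8, -0.6]
grip_width: 0.046
grasp_force: 0.0
```

```bash
python3 - <<'E'
from go import *
plan(*grasp(res["blue_last"]),.15)
E
```

```text
target [ 0.4087  0.0821  0.15   -0.1569] at [0.5401 0.2332 0.1608] clock 16.4  d: [ 1.857 -3.549  0.204]  w: [ 0.018  0.038 -0.881] grip 0.046 q6 0.64
```

Call:
drive_tool(
  rows=[
    {"dx": 0.4,"dy": -0.7,"dz": 0,"wx": 0,"wy": 0,"wz": -0.2,"hand": 70},
    {"dx": 0.85,"dy": -1.6,"dz": 0.1,"wx": 0,"wy": 0,"wz": -0.4,"hand": 70},
    {"dx": 1.3,"dy": -2.5,"dz": 0.15,"wx": 0,"wy": 0,"wz": -0.6,"hand": 70},
    {"dx": 1.7,"dy": -3.2,"dz": 0.2,"wx": 0.02,"wy": 0.04,"wz": -0.88,"hand": 70},
    {"dx": 1.86,"dy": -3.55,"dz": 0.2,"wx": 0.02,"wy": 0.04,"wz": -0.88,"hand": 70},
    {"dx": 1.86,"dy": -3.55,"dz": 0.2,"wx": 0.02,"wy": 0.04,"wz": -0.88,"hand": 70},
    {"dx": 1.86,"dy": -3.55,"dz": 0.2,"wx": 0.02,"wy": 0.04,"wz": -0.88,"hand": 70},
    {"dx": 1.86,"dy": -3.55,"dz": 0.2,"wx": 0.02,"wy": 0.04,"wz": -0.88,"hand": 70},
    {"dx": 1.86,"dy": -3.55,"dz": 0.2,"wx": 0.02,"wy": 0.04,"wz": -0.88,"hand": 70},
  ],
)

```text
clock: 17.3
eef_pos: [0.4086, 0.0825, 0.1493]
tool_rot: [0.078, 0.997, -0.001, -0.001]
ft_force: [1.2, 0.0, -0.4]
grip_width: 0.0701
grasp_force: 0.0
```

```bash
python3 - <<'E'
from go import *
import cv2
plan(*grasp(res["blue_last"]),.034)
t=bot.camera("top")[100:280,180:380]; s=bot.camera("scene")[150:330,290:490]
cv2.imwrite("pics/b1.png",cv2.resize(np.hstack([t,s]),None,fx=2,fy=2)[:,:,::-1])
E
```

```text
target [ 0.4087  0.0821  0.034  -0.1569] at [0.4086 0.0825 0.1493] clock 17.3  d: [-0.009 -0.005  2.307]  w: [-0.017 -0.029  0.012] grip 0.0701 q6 0.36
```

View pics/b1.png

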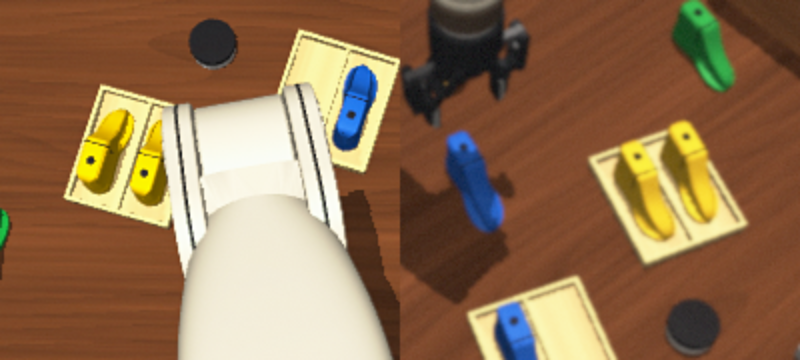

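Yellow stands in its bay at scene crop (645,190), and the gripper is above the blue heel at (462,147). Descend and grip.

Call:
drive_tool(
  rows=[
    {"dx": 0,"dy": 0,"dz": 0.7,"wx": 0,"wy": 0,"wz": 0,"hand": 70},
    {"dx": 0,"dy": 0,"dz": 1.4,"wx": 0,"wy": 0,"wz": 0,"hand": 70},
    {"dx": 0,"dy": 0,"dz": 1.9,"wx": 0,"wy": 0,"wz": 0,"hand": 70},
    {"dx": 0,"dy": 0,"dz": 2.2,"wx": 0,"wy": 0,"wz": 0,"hand": 70},
    {"dx": 0,"dy": 0,"dz": 2.3,"wx": 0,"wy": 0,"wz": 0,"hand": 70},
    {"dx": 0,"dy": 0,"dz": 2.3,"wx": 0,"wy": 0,"wz": 0,"hand": 70},
    {"dx": 0,"dy": 0,"dz": 2.3,"wx": 0,"wy": 0,"wz": 0,"hand": 45},
    {"dx": 0,"dy": 0,"dz": 2.3,"wx": 0,"wy": 0,"wz": 0,"hand": 30},
    {"dx": 0,"dy": 0,"dz": 2.3,"wx": 0,"wy": 0,"wz": 0,"hand": 15},
    {"dx": 0,"dy": 0,"dz": 2.3,"wx": 0,"wy": 0,"wz": 0,"hand": 15},
    {"dx": 0,"dy": 0,"dz": 2.3,"wx": 0,"wy": 0,"wz": 0,"hand": 15},
    {"dx": 0,"dy": 0,"dz": 2.3,"wx": 0,"wy": 0,"wz": 0,"hand": 15},
    {"dx": 0,"dy": 0,"dz": 2.3,"wx": 0,"wy": 0,"wz": 0,"hand": 15},
  ],
)

```text
clock: 18.7
eef_pos: [0.4086, 0.0819, 0.0356]
tool_rot: [0.078, 0.997, -0.0, -0.0]
ft_force: [0.8, 0.0, 6.8]
grip_width: 0.0275
grasp_force: 59.8
```

Call:
drive_tool(
  rows=[
    {"dx": 0,"dy": 0,"dz": -0.3,"wx": 0,"wy": 0,"wz": 0,"hand": 15},
    {"dx": 0,"dy": 0,"dz": -0.8,"wx": 0,"wy": 0,"wz": 0,"hand": 15},
    {"dx": 0,"dy": 0,"dz": -1.4,"wx": 0,"wy": 0,"wz": 0,"hand": 15},
    {"dx": 0,"dy": 0,"dz": -2.0,"wx": 0,"wy": 0,"wz": 0,"hand": 15},
    {"dx": 0,"dy": 0,"dz": -2.4,"wx": 0,"wy": 0,"wz": 0,"hand": 15},
    {"dx": 0,"dy": 0,"dz": -2.6,"wx": 0,"wy": 0,"wz": 0,"hand": 15},
    {"dx": 0,"dy": 0,"dz": -2.6,"wx": 0,"wy": 0,"wz": 0,"hand": 15},
    {"dx": 0,"dy": 0,"dz": -2.6,"wx": 0,"wy": 0,"wz": 0,"hand": 15},
  ],
)

```text
clock: 19.5
eef_pos: [0.4072, 0.0817, 0.1637]
tool_rot: [0.078, 0.997, -0.001, -0.002]
ft_force: [0.3, -0.1, -1.4]
grip_width: 0.0276
grasp_force: 59.1
```

```bash
python3 - <<'E'
from go import *
plan(*bay("blue"),.16)
E
```

```text
target [ 0.6317  0.0546  0.16   -0.2851] at [0.4072 0.0817 0.1637] clock 19.5  d: [-4.52   0.168  0.056]  w: [-0.027 -0.043  1.468] grip 0.0276 q6 0.36
```

Call:
drive_tool(
  rows=[
    {"dx": -0.2,"dy": 0,"dz": 0,"wx": 0,"wy": 0,"wz": 0.1,"hand": 15},
    {"dx": -0.7,"dy": 0.03,"dz": 0,"wx": 0,"wy": 0,"wz": 0.2,"hand": 15},
    {"dx": -1.3,"dy": 0.05,"dz": 0,"wx": 0,"wy": 0,"wz": 0.4,"hand": 15},
    {"dx": -1.9,"dy": 0.07,"dz": 0,"wx": 0,"wy": 0,"wz": 0.6,"hand": 15},
    {"dx": -2.5,"dy": 0.1,"dz": 0,"wx": 0,"wy": 0,"wz": 0.8,"hand": 15},
    {"dx": -3.1,"dy": 0.12,"dz": 0.02,"wx": 0,"wy": 0,"wz": 1.0,"hand": 15},
    {"dx": -3.7,"dy": 0.14,"dz": 0.04,"wx": 0,"wy": 0,"wz": 1.2,"hand": 15},
    {"dx": -4.2,"dy": 0.16,"dz": 0.05,"wx": 0,"wy": 0,"wz": 1.4,"hand": 15},
    {"dx": -4.45,"dy": 0.17,"dz": 0.05,"wx": -0.02,"wy": -0.04,"wz": 1.47,"hand": 15},
    {"dx": -4.52,"dy": 0.17,"dz": 0.05,"wx": -0.02,"wy": -0.04,"wz": 1.47,"hand": 15},
    {"dx": -4.52,"dy": 0.17,"dz": 0.05,"wx": -0.02,"wy": -0.04,"wz": 1.47,"hand": 15},
    {"dx": -4.52,"dy": 0.17,"dz": 0.05,"wx": -0.02,"wy": -0.04,"wz": 1.47,"hand": 15},
    {"dx": -4.52,"dy": 0.17,"dz": 0.05,"wx": -0.02,"wy": -0.04,"wz": 1.47,"hand": 15},
  ],
)

```text
clock: 20.8
eef_pos: [0.6317, 0.055, 0.1615]
tool_rot: [0.142, 0.99, -0.0, 0.0]
ft_force: [0.2, 0.4, -0.4]
grip_width: 0.0274
grasp_force: 59.1
```

```bash
python3 - <<'E'
from go import *
import cv2
plan(*bay("blue"),.047)
t=bot.camera("top")[60:240,260:460]; s=bot.camera("scene")[230:410,290:490]
cv2.imwrite("pics/b2.png",cv2.resize(np.hstack([t,s]),None,fx=2,fy=2)[:,:,::-1])
E
```

```text
target [ 0.6317  0.0546  0.047  -0.2851] at [0.6317 0.055  0.1615] clock 20.8  d: [-2.000e-03 -8.000e-03  2.289e+00]  w: [-0.001  0.005  0.003] grip 0.0274 q6 0.37
```

View pics/b2.png

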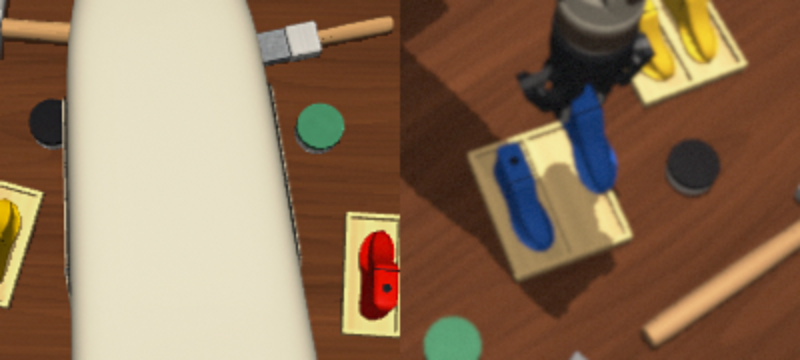

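The blue last at scene crop (592,140) is over its empty bay with its toe aligned to the partner's. Lowering.

Call:
drive_tool(
  rows=[
    {"dx": 0,"dy": 0,"dz": 0.4,"wx": 0,"wy": 0,"wz": 0,"hand": 15},
    {"dx": 0,"dy": 0,"dz": 0.9,"wx": 0,"wy": 0,"wz": 0,"hand": 15},
    {"dx": 0,"dy": 0,"dz": 1.4,"wx": 0,"wy": 0,"wz": 0,"hand": 15},
    {"dx": 0,"dy": 0,"dz": 1.8,"wx": 0,"wy": 0,"wz": 0,"hand": 15},
    {"dx": 0,"dy": 0,"dz": 2.1,"wx": 0,"wy": 0,"wz": 0,"hand": 15},
    {"dx": 0,"dy": 0,"dz": 2.22,"wx": 0,"wy": 0,"wz": 0,"hand": 15},
    {"dx": 0,"dy": 0,"dz": 2.27,"wx": 0,"wy": 0,"wz": 0,"hand": 15},
    {"dx": 0,"dy": 0,"dz": 2.27,"wx": 0,"wy": 0,"wz": 0,"hand": 15},
    {"dx": 0,"dy": 0,"dz": 2.27,"wx": 0,"wy": 0,"wz": 0,"hand": 15},
  ],
)

```text
clock: 21.8
eef_pos: [0.6335, 0.055, 0.0493]
tool_rot: [0.142, 0.99, 0.0, 0.002]
ft_force: [0.9, 0.6, -1.8]
grip_width: 0.0273
grasp_force: 59.1
```

```bash
python3 - <<'E'
from go import *
plan(*bay("blue"),.04)
E
```

```text
target [ 0.6317  0.0546  0.04   -0.2851] at [0.6335 0.055  0.0493] clock 21.8  d: [ 0.031 -0.017  0.186]  w: [ 0.01   0.037 -0.001] grip 0.0273 q6 0.37
```

Call:
drive_tool(
  rows=[
    {"dx": 0.02,"dy": -0.01,"dz": 0.05,"wx": 0,"wy": 0,"wz": 0,"hand": 15},
    {"dx": 0.02,"dy": -0.01,"dz": 0.09,"wx": 0,"wy": 0,"wz": 0,"hand": 15},
    {"dx": 0.02,"dy": -0.01,"dz": 0.13,"wx": 0,"wy": 0,"wz": 0,"hand": 15},
    {"dx": 0.02,"dy": -0.01,"dz": 0.16,"wx": 0,"wy": 0,"wz": 0,"hand": 15},
    {"dx": 0.02,"dy": -0.01,"dz": 0.16,"wx": 0,"wy": 0,"wz": 0,"hand": 15},
    {"dx": 0.02,"dy": -0.01,"dz": 0.16,"wx": 0,"wy": 0,"wz": 0,"hand": 15},
  ],
)

```text
clock: 22.4
eef_pos: [0.6316, 0.0547, 0.0407]
tool_rot: [0.142, 0.99, -0.0, 0.001]
ft_force: [-1.9, -0.5, 4.7]
grip_width: 0.0276
grasp_force: 59.6
```

Contact. Release, rise, then back off clear of the view.

Call:
drive_tool(
  rows=[
    {"dx": 0,"dy": 0,"dz": 0,"wx": 0,"wy": 0,"wz": 0,"hand": 30},
    {"dx": 0,"dy": 0,"dz": 0,"wx": 0,"wy": 0,"wz": 0,"hand": 36},
    {"dx": 0,"dy": 0,"dz": 0,"wx": 0,"wy": 0,"wz": 0,"hand": 46},
    {"dx": 0,"dy": 0,"dz": 0,"wx": 0,"wy": 0,"wz": 0,"hand": 46},
    {"dx": 0,"dy": 0,"dz": 0,"wx": 0,"wy": 0,"wz": 0,"hand": 46},
    {"dx": 0,"dy": 0,"dz": -0.4,"wx": 0,"wy": 0,"wz": 0,"hand": 46},
    {"dx": 0,"dy": 0,"dz": -1,"wx": 0,"wy": 0,"wz": 0,"hand": 46},
    {"dx": 0,"dy": 0,"dz": -1.7,"wx": 0,"wy": 0,"wz": 0,"hand": 46},
    {"dx": 0,"dy": 0,"dz": -2.6,"wx": 0,"wy": 0,"wz": 0,"hand": 46},
    {"dx": 1,"dy": 0,"dz": -3,"wx": 0,"wy": 0,"wz": 0,"hand": 46},
    {"dx": 2,"dy": 0,"dz": -3.2,"wx": 0,"wy": 0,"wz": 0,"hand": 46},
    {"dx": 3,"dy": 0,"dz": -3.2,"wx": 0,"wy": 0,"wz": 0,"hand": 46},
    {"dx": 4,"dy": 0,"dz": -3.2,"wx": 0,"wy": 0,"wz": 0,"hand": 46},
    {"dx": 5,"dy": 0,"dz": -3.2,"wx": 0,"wy": 0,"wz": 0,"hand": 46},
    {"dx": 5.5,"dy": 0,"dz": -3.2,"wx": 0,"wy": 0,"wz": 0,"hand": 46},
    {"dx": 5.5,"dy": 0,"dz": -3.2,"wx": 0,"wy": 0,"wz": 0,"hand": 46},
  ],
)

```text
clock: 24.0
eef_pos: [0.3637, 0.1324, 0.1999]
tool_rot: [0.141, 0.99, -0.0, -0.0]
ft_force: [-0.4, -0.3, 1.2]
grip_width: 0.0461
grasp_force: 0.0
```

```bash
python3 - <<'E'
from fit import *; from go import res
I={c:bot.camera(c) for c in("top","scene")}
cv2.imwrite("pics/fin.png",np.hstack([cv2.resize(I["top"][80:300,190:510],(436,300)),cv2.resize(I["scene"][180:430,150:490],(364,300))])[:,:,::-1])
for col in("red","yellow","blue"):
    t=res[col+"_tray"]; s0={"red":1,"yellow":-1,"blue":1}[col]; e=s0*.0315
    g=np.array([t[0]-e*np.sin(t[2]),t[1]+e*np.cos(t[2])]); M={}
    for c in I:
        yy,xx=np.mgrid[:480,:640]; q=proj(c,[*g,.03])[0]; o=np.array([2*t[0]-g[0],2*t[1]-g[1],.03]); qo=proj(c,o)[0]
        near=(np.hypot(xx-q[0],yy-q[1])<np.hypot(xx-qo[0],yy-qo[1]))
        M[c]=comp(cmask(I[c],col)*near.astype(np.uint8),*q)
    p,f=fit([w+np.array([0,0,.005]) for w in pieces(s0)],M,[*g,t[2]]); d=p[:2]-t[:2]; c,s=np.cos(t[2]),np.sin(t[2])
    print(col,"in tray",(c*d[0]+s*d[1]).round(4),(-s*d[0]+c*d[1]).round(4),"yaw",(p[2]-t[2]).round(3),"cost",round(f,3))
print(bot.get_obs()["clock"])
E
```

```text
red in tray 0.0009 0.0304 yaw -0.014 cost 0.322Traceback (most recent call last):
  File "<stdin>", line 10, in <module>
  File "fit.py", line 27, in comp
    i=min(ok,key=lambda i:np.hypot(ce[i,0]-u,ce[i,1]-v)); return L==i
ValueError: min() iterable argument is empty
```

View pics/fin.png

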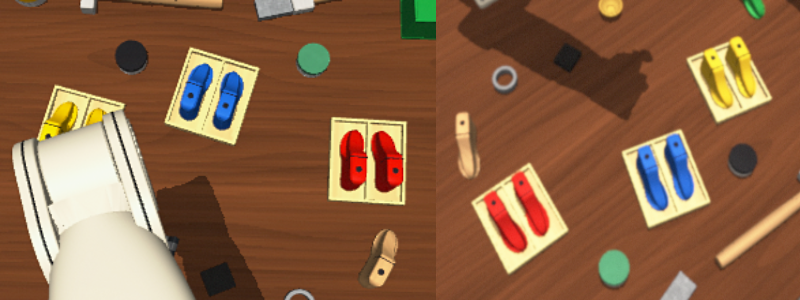

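Both views show all six lasts standing in their bays with toes aligned: red (525,205), blue (678,165) and yellow (740,70) in the scene half. The wooden last is where it was and the gripper touches nothing. Handing in.

```bash
python3 -c "
from workcell import bot
print(bot.job_done())"
```

```text
the job is handed in; nothing more can be done
None
```

The red, yellow and blue lasts each stand in the bay beside their partner, toes aligned, and the job was handed in at about 24 s; the final images looked right for all three, but only red's position was measured afterwards, because the arm hid the yellow tray from the top camera and the script stopped there.

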